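# Fetch a vial from the push-to-open box

## Robot

A 7-joint arm with a two-finger parallel gripper is mounted at the origin on the work surface. World frame = base frame: x ahead of the robot, y to its left, z up, the work surface at z = 0. Lengths are in mm, angles in rad, forces in N, time in s.
With the tool pointing down it reaches from about 350 to 775 mm from the base axis. Payload 3.1 kg.
Tool frame: the origin (TCP) lies at the very end of the fingers, on their centre line; the grasp point (between the pads) lies 19 mm behind it; z points along the fingers, y is the direction in which the jaws open and shut (so a half turn about z gives the same grasp; the last joint's range is limited). The gripper opens to 85 mm and grips with 20 to 120 N. Pads are 22 mm wide; open, the fingers measure 114 mm over their backs; the gripper's body (76 mm by 85 mm) begins 54 mm behind the grasp point. The pads swing forward as they close: fully open they stand 13 mm farther back than shut.
Start: joints at [1.209, 0.311, 0.014, 1.512, -0.004, 1.319, -0.027], TCP at [172.94, -522.12, 231.304] pointing down, gripper open.
Joint ranges: [-2.7, 2.7], [-0.3, 1.91], [-1.27, 1.3], [0.12, 2.57], [-1.44, 4.58], [0.2, 2.03], [-3.05, 3.05]. Speed limits (rad/s): [2.79, 2.79, 3.14, 3.14, 3.14, 3.14, 3.14].

## Interface

Orientations are given as a 3x3 rotation matrix whose columns are the frame's x, y, z axes.
In Python, from workcell import robot gives the robot as it stands.
- The arm moves only by the tool step_arm, never from a script. Its argument "motion" is a list of rows, each a list of 4 numbers: the shift along the world's x, y, z in mm, then the turn about the world's z in rad. In form: [[x, y, z, twist], ...]. A call has 1 to 5 rows; each row is the pose to reach, as a shift and turn from the pose measured when the call began; what a row does not reach only later rows make up. A row lasts 1/8 s, in which the tool goes at most 62.5 mm and 10.7 degrees, less where a joint would pass 70% of its speed; a pose out of reach is approached as far as the arm can. A call with a gripper value outside its range is refused whole. "grip" is the closure, from 0 (fully open) to 1 (shut), set as the call begins (left out, the last holds). The fingers move at their own pace and stop on an object; "squeeze" is the grip in N (left out, the last holds). Time passes only in rows, so rows that repeat a pose let the fingers close. It gives the time, the measured TCP pose, the force and the opening at its end, in the units of the state.
- robot.observe(): the state, without advancing time (a new reading comes with each control period).
- robot.grab_frame(name): name is "side" or "top"; returns the picture (384x512x3 uint8, red, green, blue); there is no depth.
- robot.camera_info(name): a dict with "fx", "fy", "cx", "cy" (pixels), "R" (3x3) and "t" (3): a world point X has camera coordinates R X + t. Camera axes: x right, y down, z forward; pixel columns grow to the right and rows downward; lengths in mm; the calibration is good to about 2 mm. A picture is of the moment at which its call begins. camera_info takes no time and is no camera call.
- robot.sign_off(): hands the job in, once; it reports no verdict.
Trained networks look in the newest picture that a camera, given by its name, has taken for a name from the list of things; names that differ only in an ending like _2 or _b are one class to them, and where a whole thing is asked for, a point or a joint stands for the part that bears it (a point fixed in the world has none). Each returns a list of dicts, best first, with "confidence" (0 to 1); they miss things now and then, are a little off and sometimes report something else, mostly with a low value. They report only what shows in the picture. A call takes as long as a camera call.
- robot.look_for(thing, camera): "point" ([x, y, z] in mm, in world coordinates, good to about 4 mm: the middle of the surface that is visible of it).
The state is a dict: "clock": time; "joints": joint angles; "qvel": joint speeds; "tau": joint torques, N m; "tcp_pos": TCP position; "tcp_rot": TCP orientation; "wrist_force": force on the tool from outside, world axes, zero at the start; "ft_torque": the same for the moment, N m; "opening": opening from 0.0 (shut) to 1.0 (fully open).
Only numpy, scipy, OpenCV 4.12 (cv2) and the standard library are available. Lean on these libraries where they do the work, as an engineer would, in place of code of your own. Each camera call takes 0.05 s, during which the arm holds its last target.

## Task

Press the near edge of the vial box's lid down until its touch latch clicks, then keep the lid under your fingers as it springs up, easing it open all the way without letting it fly. Take the wider of the two vials out of the box and set it down upright in the steel tray, leaving the lid open and the narrower vial standing in the box.

Things in the scene. Friction and masses are not known exactly. Their poses are not given: they have to be found in the camera images.
- vial_box: White box fixed to the table, 170 (x) x 200 (y) mm, 94 high. Origin: centre of its underside; +x points from the latch side (near the robot) to the hinge side. Walls 6 mm, inside floor 30 mm above the table; a partition 56 mm to the -x side of the centre closes off the latch space. The vials stand at about x = 0, y = +42 and -42 mm, either way round.
- lid (a joint): Lid angle, rad: 0 shut, negative pressed in (stop -0.05: 7 mm at the free edge), 1.9 wide open, past upright (stop). Plain aluminium panel in the box's top, no handle, 148 mm from hinge to free edge, 184 wide, 6 thick, top at 94 mm. A spring (0.3 N m shut, none at 1.9) opens it and holds it open; let go below about 1 rad it flies up faster than 3 rad/s.
- lid_press (a point): Point on the lid's upper face, midway across, 25 mm from the free edge, 125 mm from the hinge. Turns with the lid: z is the normal of the upper face, x points to the hinge. As the lid opens this face turns away from the robot: fingers that restrain it from above travel in an arc towards and over the hinge.
- lid_hinge (a point): Midpoint of the hinge axis, 91 mm above the table, 3 mm under the closed lid's upper face. The axis runs along the box's y.
- catch (a joint): The touch latch's sprung catch inside the box, in m: 0 holding the lid, jumps to about 0.03 (the click) once the free edge is pressed about 5 mm in (up to 5 N; beyond that, the stop at 7 mm). It does not latch again.
- wide_vial: The wider vial: amber glass, 28 mm diameter, 50 mm high, about 60 g, straight-sided up to 36 mm, narrower neck and aluminium cap above. Origin at the centre of its underside, z up. Stands in the box.
- narrow_vial: The narrower vial: same shape, 18 mm diameter, 50 mm high. Origin at the centre of its underside, z up. Stands in the box beside the wide one.
- tray: Shallow steel tray, 150 (x) x 210 (y) mm, 14 mm high, walls and floor 4 mm, fixed to the table. Origin at the centre of its underside. A syringe, 16 mm thick and 145 mm long, lies in it along y about 45 mm to the +x side of the centre; the -x half is free.

How it is judged (in metres and radians):
On the way, in this order (a step that is already met when the one before it is completed fails the run):
1. the lid is pressed in until the latch clicks (value of joint catch above 0.015 m), for 0.1 s.
2. the lid stands open (value of joint lid above 1.4 rad), for 0.2 s.
At the end, for the whole second after the job is handed in: The lid stands open (beyond 1.4 rad), the wide vial stands on the tray's floor (origin within 9 mm of the table height, tilt under 0.12 rad, at rest) and the narrow vial still stands in the box (tilt under 0.12 rad) (value of joint lid above 1.4 rad and x of wide_vial in the frame of tray between -0.075 and 0.075 m and y of wide_vial in the frame of tray between -0.105 and 0.105 m and z of wide_vial in the frame of tray below 0.009 m and angle between each of wide_vial, narrow_vial's own z axis and vertical below 0.12 rad and linear speed of wide_vial below 0.02 m/s and horizontal distance between narrow_vial and vial_box below 0.11 m and height (world z) of narrow_vial between 0.02 and 0.045 m); the robot touches nothing.
It fails at once if the lid flies open (faster than 3 rad/s) (velocity of joint lid above 3 rad/s).
It fails at once if the wide vial is let go more than about 20 mm above the tray floor (z of wide_vial in the frame of tray above 0.025 m and horizontal distance between wide_vial and tray below 0.12 m and contact force between wide_vial and the fingers below 0.05 N).
It also fails if it takes over 64 s, if anything falls off the work surface, if the arm or the gripper's body presses on something with over 40 N, if the wrist force passes 120 N, or if a joint passes its speed limit or range.

## Working session

There is one attempt and no reset: what is moved stays moved. The work goes in short steps, Python scripts to look and compute and a tool call to move; the robot and the scene stay as the last step left them, time stands still between calls to the robot, and variables do not carry over. Pictures are saved under pics/ and viewed, and the job is handed in when it is done.

Besides the shell and the picture viewer there is one more tool, called as name(argument=value, ...) on one line, values as JSON. step_arm: Moves the arm, as the interface text tells. Its arguments: {"type":"object","properties":{"motion":{"type":"array"},"grip":{"type":"number"},"squeeze":{"type":"number"}},"required":["motion"]}

```bash
ls; mkdir -p pics; python3 - <<'E'
from workcell import robot
import cv2,numpy as np
s=robot.observe();print({k:np.round(v,3).tolist() for k,v in s.items()})
for n in("side","top"):
    f=robot.grab_frame(n);cv2.imwrite(f"pics/{n}0.png",f[:,:,::-1])
    c=robot.camera_info(n);print(n,{k:np.round(v,3).tolist() for k,v in c.items()}, (-np.array(c["R"]).T@np.array(c["t"])).round())
    for t in("vial_box","lid","lid_press","lid_hinge","wide_vial","narrow_vial","tray"):
        print(n,t,[(np.round(d["point"],1).tolist(),round(d["confidence"],2)) for d in robot.look_for(t,n)][:3])
print(robot.observe()["clock"])
E
```

```text
pics
{'clock': 0.0, 'joints': [1.209, 0.312, 0.014, 1.513, -0.004, 1.319, -0.027], 'qvel': [0.002, -0.001, -0.0, -0.0, 0.0, 0.003, -0.001], 'tau': [-0.0, -37.991, 0.146, -23.059, 0.013, 0.014, -0.0], 'tcp_pos': [172.696, -521.418, 230.211], 'tcp_rot': [[0.949, 0.314, -0.001], [0.314, -0.949, 0.002], [-0.0, -0.002, -1.0]], 'wrist_force': [0.942, -0.179, 0.821], 'ft_torque': [-0.032, 0.044, 0.009], 'opening': 0.998}
side {'fx': 384.535, 'fy': 384.535, 'cx': 252.019, 'cy': 190.157, 'R': [[0.946, -0.325, -0.004], [-0.226, -0.647, -0.728], [0.235, 0.689, -0.686]], 't': [-496.749, 184.562, 600.775]} [ 370. -456.  544.]
side vial_box [([487.8, -198.6, 94.6], 0.75)]
side lid [([488.8, -172.1, 94.4], 0.69)]
side lid_press [([491.2, -172.8, 90.8], 0.56)]
side lid_hinge [([496.4, -175.5, 92.8], 0.75)]
side wide_vial []
side narrow_vial []
side tray [([525.4, 158.5, 2.2], 0.94)]
top {'fx': 416.148, 'fy': 416.148, 'cx': 250.69, 'cy': 195.179, 'R': [[-0.013, -1.0, -0.021], [-0.986, 0.017, -0.164], [0.165, 0.018, -0.986]], 't': [10.348, 560.46, 721.096]} [434. -12. 803.]
top vial_box [([495.2, -145.5, 89.4], 0.55)]
top lid [([495.7, -148.9, 95.9], 0.74)]
top lid_press [([491.5, -153.5, 95.9], 0.7)]
top lid_hinge [([489.9, -153.2, 94.5], 0.95)]
top wide_vial []
top narrow_vial []
top tray [([530.2, 170.6, 3.9], 0.83), ([489.4, -155.6, 95.8], 0.54)]
0.8
```

View pics/side0.png

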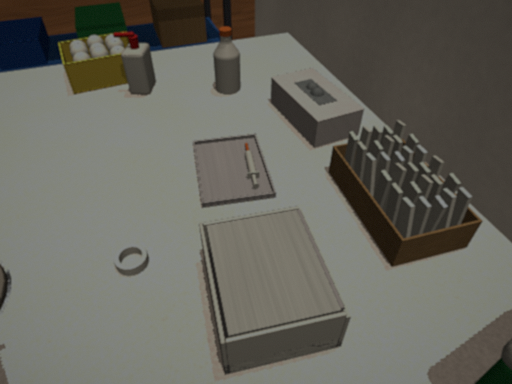

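View pics/top0.png

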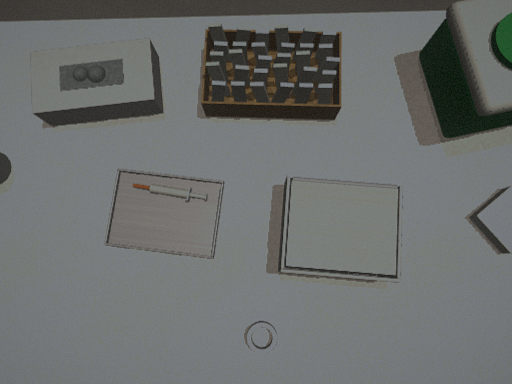

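The side view shows the box at about (270, 285) px and the tray at (232, 170). The top view shows them at (342, 228) and (165, 213), with image right being world -y and image down world -x. Next I'll measure the box and tray corners.

```bash
cat > h.py <<'E'
import numpy as np,cv2
from workcell import robot
def proj(n,P):
    c=robot.camera_info(n);p=np.atleast_2d(P)@np.array(c["R"]).T+np.array(c["t"])
    return np.c_[c["fx"]*p[:,0]/p[:,2]+c["cx"],c["fy"]*p[:,1]/p[:,2]+c["cy"]]
def ray(n,uv):
    c=robot.camera_info(n);R=np.array(c["R"]);t=np.array(c["t"]);C=-R.T@t
    d=R.T@np.array([(uv[0]-c["cx"])/c["fx"],(uv[1]-c["cy"])/c["fy"],1.]);return C,d
def atz(n,uv,z):
    C,d=ray(n,uv);return C+d*(z-C[2])/d[2]
def tri(uvs):
    A=np.zeros((3,3));b=np.zeros(3)
    for n,uv in uvs.items():
        C,d=ray(n,uv);d=d/np.linalg.norm(d);M=np.eye(3)-np.outer(d,d);A+=M;b+=M@C
    return np.linalg.solve(A,b)
E
python3 - <<'E'
import cv2,numpy as np
a=cv2.imread('pics/top0.png');b=cv2.imread('pics/side0.png')
def en(x):return cv2.convertScaleAbs(x,alpha=1.8,beta=0)
cv2.imwrite('pics/t0c.png',cv2.resize(en(a[165:290,265:415]),None,fx=5,fy=4.8,interpolation=cv2.INTER_CUBIC)[:600])
cv2.imwrite('pics/s0c.png',cv2.resize(en(b[200:370,190:360]),None,fx=3.5,fy=3.5,interpolation=cv2.INTER_CUBIC))
E
```

```text
(no output)
```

View pics/t0c.png

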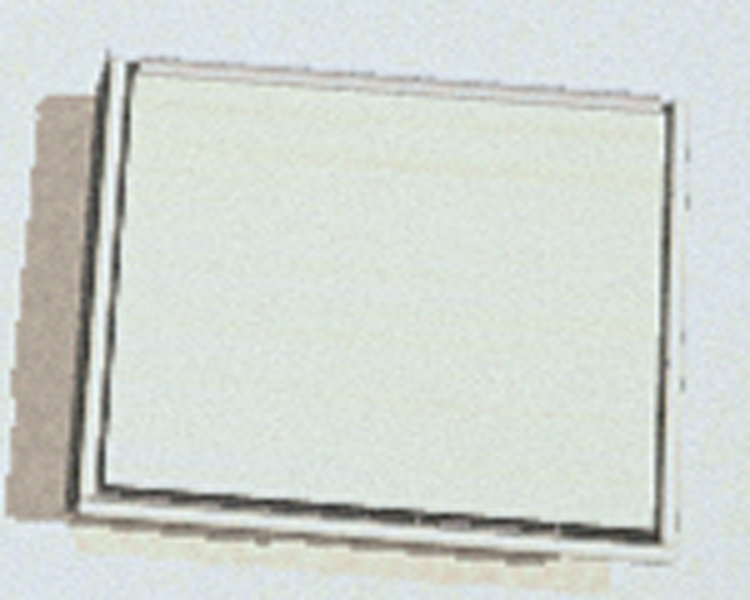

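View pics/s0c.png

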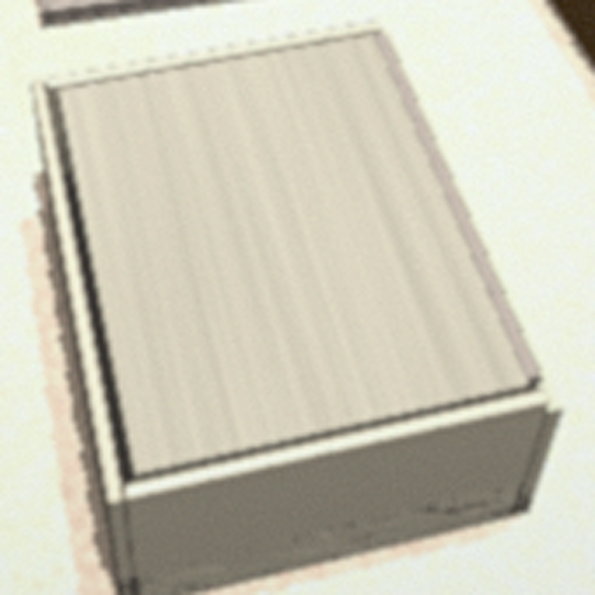

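```bash
python3 - <<'E'
from h import *
T=lambda p:(p[0]/5+265,p[1]/4.8+165); S=lambda p:(p[0]/3.5+190,p[1]/3.5+200)
t={'far+y':(110,58),'near+y':(78,513),'near-y':(672,558),'far-y':(687,102)}
s={'far+y':(383,27),'near+y':(37,86),'near-y':(115,495),'far-y':(548,398)}
q={}
for k in t:
    print(k,atz('top',T(t[k]),94).round(1),atz('side',S(s[k]),94).round(1),tri({'top':T(t[k]),'side':S(s[k])}).round(1))
    q[k]=(atz('top',T(t[k]),94)+atz('side',S(s[k]),94))/2
c=sum(q.values())/4;print(c)
for a,b in (('near+y','far+y'),('near-y','far-y'),('near-y','near+y'),('far-y','far+y')):
    d=q[b]-q[a];print(a,b,np.linalg.norm(d),np.degrees(np.arctan2(d[1],d[0])))
# tray
for uv in ((118,170),(224,181),(213,258),(106,246)): print('tray',atz('top',uv,14).round(1))
E
```

```text
far+y [583.4 -62.6  94. ] [583.9 -68.3  94. ] [585.6 -63.2  88.2]
near+y [421.6 -47.4  94. ] [423.2 -51.1  94. ] [422.5 -47.7  90.4]
near-y [ 403.7 -243.8   94. ] [ 404.8 -243.4   94. ] [ 404.2 -243.7   94.8]
far-y [ 563.8 -260.5   94. ] [ 563.5 -259.9   94. ] [ 563.5 -260.2   94.6]
[ 493.47691082 -154.61430149   94.        ]
near+y far+y 162.09297613827096 -5.732413027679841
near-y far-y 160.285236047348 -5.9416758292084655
near-y near+y 195.20660137750212 84.66883645218547
far-y far+y 195.78772540653637 84.1383079552029
tray [620.3 261.4  14. ]
tray [594.7  53.8  14. ]
tray [447.5  74.9  14. ]
tray [472.8 278.5  14. ]
```

```bash
python3 - <<'E'
from h import *
T=lambda p:(p[0]/5+265,p[1]/4.8+165); S=lambda p:(p[0]/3.5+190,p[1]/3.5+200)
t={'far+y':(136,70),'near+y':(104,487),'near-y':(660,530),'far-y':(665,108)}
s={'far+y':(380,33),'near+y':(58,88),'near-y':(130,475),'far-y':(535,380)}
q={}
for k in t:
    print(k,atz('top',T(t[k]),94).round(1),atz('side',S(s[k]),94).round(1),tri({'top':T(t[k]),'side':S(s[k])}).round(1))
    q[k]=(atz('top',T(t[k]),94))
c=sum(q.values())/4;print(c)
for a,b in (('near+y','far+y'),('near-y','far-y'),('near-y','near+y'),('far-y','far+y')):
    d=q[b]-q[a];print(a,b,np.linalg.norm(d),np.degrees(np.arctan2(d[1],d[0])))
# overlay model
yaw=np.radians(-5.7);R=np.array([[np.cos(yaw),-np.sin(yaw),0],[np.sin(yaw),np.cos(yaw),0],[0,0,1]])
O=np.array([491.5,-155,0.])
for n in('top','side'):
    im=cv2.resize(cv2.imread(f'pics/{n}0.png'),None,fx=3,fy=3,interpolation=cv2.INTER_CUBIC)
    for z in(0,94):
        P=np.array([[-85,-100,z],[85,-100,z],[85,100,z],[-85,100,z]])@R.T+O
        cv2.polylines(im,[np.int32((proj(n,P)+.5)*3)],True,(0,0,255) if z else (255,0,0),1)
    im=im[480:900,750:1290] if n=='top' else im[560:1130,540:1120]
    cv2.imwrite(f'pics/{n}ov.png',cv2.convertScaleAbs(im,alpha=1.6))
E
```

```text
far+y [578.8 -71.5  94. ] [581.  -71.4  94. ] [579.7 -71.7  94.5]
near+y [430.4 -56.3  94. ] [431.7 -55.3  94. ] [431.  -56.3  95.2]
near-y [ 413.2 -240.5   94. ] [ 411.7 -238.2   94. ] [ 412.4 -239.6   96.6]
far-y [ 561.7 -252.8   94. ] [ 562.6 -252.    94. ] [ 561.8 -252.5   95.2]
[ 496.05065805 -155.27569921   94.        ]
near+y far+y 149.23780741033326 -5.82699207470389
near-y far-y 149.00673354629717 -4.713353976127832
near-y near+y 185.0420753750357 84.68294008467687
far-y far+y 182.14402303819446 84.60951012779377
```

View pics/topov.png

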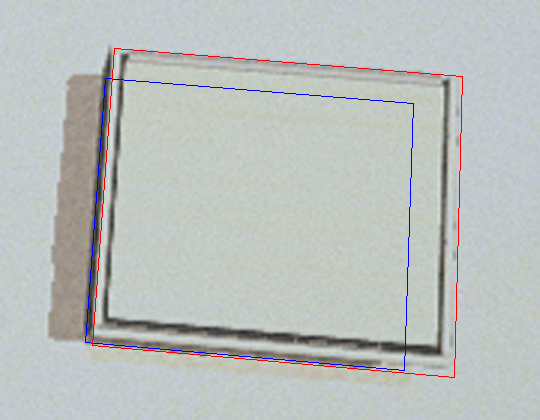

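View pics/sideov.png

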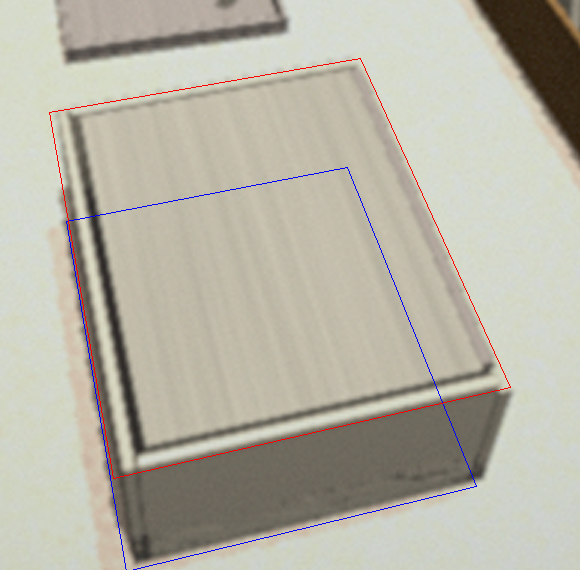

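The lid measures 149 x 184 mm at z≈94, which matches the text. Near edge middle is about (422,-148), hinge about (571,-162), and yaw about -0.095. Now I'll move above the press point with the jaws shut.

step_arm(motion=[[30, 41, 0, -0.05], [60, 82, 0, -0.1], [90, 124, 0, -0.15], [120, 165, 0, -0.2], [152, 206, 0, -0.25]], grip=1, squeeze=40)

```text
clock: 1.42
tcp_pos: [325.7, -314.9, 231.6]
tcp_rot: [[0.998, 0.068, 0.001], [0.068, -0.998, -0.001], [0.001, 0.001, -1.0]]
wrist_force: [1.5, -0.4, -0.0]
opening: -0.001
```

step_arm(motion=[[35, 45, 0, -0.05], [75, 100, -30, -0.1], [110, 145, -60, -0.163], [121, 165, -100, -0.163], [121, 165, -122, -0.163]])

```text
clock: 2.05
tcp_pos: [447.1, -145.4, 107.6]
tcp_rot: [[0.996, -0.088, -0.001], [-0.088, -0.996, 0.002], [-0.002, -0.002, -1.0]]
wrist_force: [-0.6, -0.5, 0.7]
opening: 0.001
```

```bash
python3 - <<'E'
from h import *
s=robot.observe();print(s['tcp_pos'],s['wrist_force'])
f=np.hstack([robot.grab_frame('side')[180:370,150:400],robot.grab_frame('top')[140:330,250:500]])[:,:,::-1]
cv2.imwrite('pics/a1.png',cv2.convertScaleAbs(cv2.resize(f,None,fx=1.6,fy=1.6),alpha=1.7))
E
```

```text
[ 447.1124941  -145.36934775  107.61164306] [-0.64091403 -0.53631667  0.71479649]
```

View pics/a1.png

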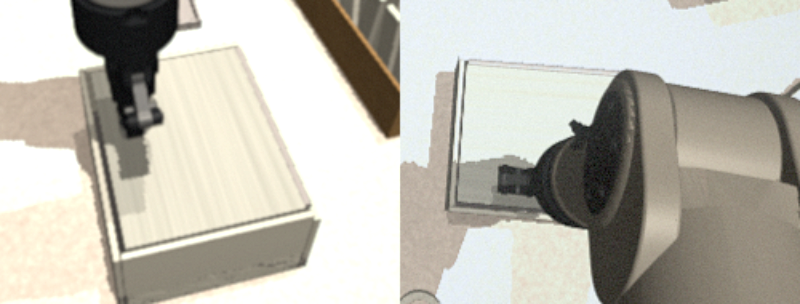

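step_arm(motion=[[0, -4, -6, 0], [0, -4, -10, 0], [0, -4, -13, 0], [0, -4, -15, 0], [0, -4, -16, 0]])

```text
clock: 2.78
tcp_pos: [444.9, -153.1, 91.8]
tcp_rot: [[0.996, -0.094, -0.005], [-0.094, -0.996, 0.0], [-0.005, 0.0, -1.0]]
wrist_force: [-1.2, -1.2, 4.1]
opening: -0.002
```

step_arm(motion=[[1, 2, -1, 0], [1, 2, -2, 0], [1, 2, -3, 0], [1, 2, -4, 0], [1, 2, -4, 0]])

```text
clock: 3.4
tcp_pos: [446.3, -151.1, 88.1]
tcp_rot: [[0.996, -0.093, -0.004], [-0.093, -0.996, 0.0], [-0.004, 0.0, -1.0]]
wrist_force: [-0.7, -0.9, 5.4]
opening: 0.0
```

```bash
python3 - <<'E'
from h import *
for i in range(3):
    robot.grab_frame('side');s=robot.observe();print(s['clock'],s['tcp_pos'].round(1) if hasattr(s['tcp_pos'],'round') else s['tcp_pos'],s['wrist_force'])
E
```

```text
3.45 [ 446.3 -151.    88.2] [-0.90682715 -1.53171486  4.76578009]
3.5 [ 446.3 -151.    88.2] [ 0.07745581 -0.89019199  4.74160073]
3.55 [ 446.3 -151.    88.2] [-1.48042823 -1.04585902  5.32654249]
```

step_arm(motion=[[0, 0, -1, 0], [0, 0, -1.5, 0], [0, 0, -2, 0], [0, 0, -2, 0]])

```text
clock: 4.05
tcp_pos: [446.4, -151.1, 87.8]
tcp_rot: [[0.996, -0.093, -0.004], [-0.093, -0.996, -0.001], [-0.004, 0.001, -1.0]]
wrist_force: [-3.7, -1.0, 15.1]
opening: 0.001
```

```bash
cat > traj.py <<'E'
from h import *
H=np.array([570.8,-162.,91.]);e=np.array([.9955,-.0949,0])
def tcp(th):
    r=136-12*min(max(th/1.0,0),1)
    c=np.array([-r*np.cos(th)+3*np.sin(th),r*np.sin(th)+3*np.cos(th)])
    if th>1.5:  # free edge against the finger's near side, tip held low
        c=np.array([-148*np.cos(th)+3*np.sin(th), 215-91.])
    return H+(c[0]+11)*e+np.array([0,0,c[1]])
E
python3 - <<'E'
from traj import *
for i,th in enumerate(np.arange(-.05,1.92,.05)): print(round(th,2),tcp(th).round(1))
E
```

```text
-0.05 [ 446.4 -150.1   87.2]
0.0 [ 446.4 -150.1   94. ]
0.05 [ 447.3 -150.2  100.8]
0.1 [ 448.5 -150.3  107.4]
0.15 [ 450.1 -150.5  114. ]
0.2 [ 452.  -150.7  120.5]
0.25 [ 454.2 -150.9  126.8]
0.3 [ 456.7 -151.1  133. ]
0.35 [ 459.5 -151.4  139. ]
0.4 [ 462.6 -151.7  144.9]
0.45 [ 466.  -152.   150.5]
0.5 [ 469.6 -152.4  156. ]
0.55 [ 473.5 -152.7  161.2]
0.6 [ 477.6 -153.1  166.2]
0.65 [ 482.  -153.5  171. ]
0.7 [ 486.5 -154.   175.5]
0.75 [ 491.3 -154.4  179.8]
0.8 [ 496.2 -154.9  183.8]
0.85 [ 501.3 -155.4  187.5]
0.9 [ 506.6 -155.9  190.9]
0.95 [ 512.  -156.4  194.1]
1.0 [ 517.6 -156.9  197. ]
1.05 [ 522.9 -157.4  200.1]
1.1 [ 528.4 -158.   202.9]
1.15 [ 534.1 -158.5  205.4]
1.2 [ 539.8 -159.   207.7]
1.25 [ 545.7 -159.6  209.6]
1.3 [ 551.6 -160.2  211.3]
1.35 [ 557.6 -160.7  212.6]
1.4 [ 563.7 -161.3  213.7]
1.45 [ 569.8 -161.9  214.5]
1.5 [ 576.  -162.5  214.9]
1.55 [ 581.7 -163.   215. ]
1.6 [ 589.  -163.7  215. ]
1.65 [ 596.4 -164.4  215. ]
1.7 [ 603.7 -165.1  215. ]
1.75 [ 611.  -165.8  215. ]
1.8 [ 618.1 -166.5  215. ]
1.85 [ 625.2 -167.2  215. ]
1.9 [ 632.2 -167.9  215. ]
```

The wrist force rose from 5 N to 15 N at z≈87.8, so the lid is at its stop and the latch point is passed. Now I'll ease the lid up along the arc.

step_arm(motion=[[0, 1, 2, 0], [0, 1, 6, 0], [1, 1, 13, 0], [2, 1, 20, 0], [4, 1, 27, 0]])

```text
clock: 4.68
tcp_pos: [450.0, -149.5, 115.1]
tcp_rot: [[0.996, -0.093, -0.005], [-0.093, -0.996, 0.0], [-0.005, 0.0, -1.0]]
wrist_force: [-1.5, -0.7, 2.1]
opening: 0.0
```

```bash
python3 - <<'E'
from h import *
s=robot.observe();print(s['tcp_pos'],s['wrist_force'],s['clock'])
f=robot.grab_frame('side')[180:370,150:400][:,:,::-1]
cv2.imwrite('pics/a2.png',cv2.convertScaleAbs(cv2.resize(f,None,fx=2.5,fy=2.5),alpha=1.7))
E
```

```text
[ 450.02727586 -149.52404502  115.06578669] [-1.47243773 -0.67945008  2.09293015] 4.675
```

View pics/a2.png

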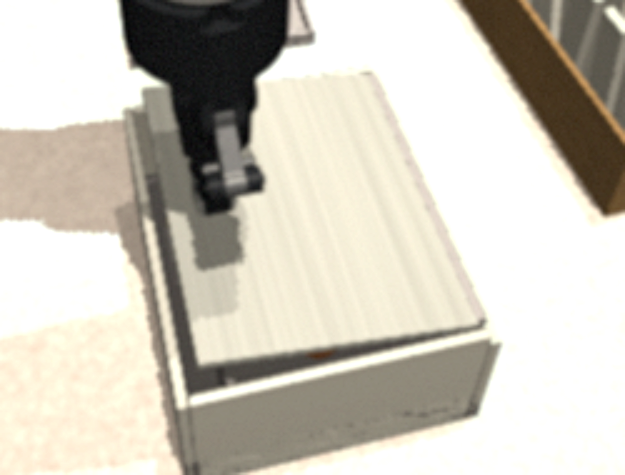

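The latch has clicked: the lid's near edge is raised (side view, around (300,345) in the crop) and rests against the fingertip. I'll keep following the arc.

step_arm(motion=[[2, -1, 5.5, 0], [4, -1, 12, 0], [7, -1.5, 18, 0], [10, -2, 24, 0], [13, -2, 30, 0]])

```text
clock: 5.35
tcp_pos: [464.7, -151.7, 146.5]
tcp_rot: [[0.996, -0.093, -0.002], [-0.093, -0.996, -0.0], [-0.002, 0.001, -1.0]]
wrist_force: [-1.1, 1.2, 2.0]
opening: -0.002
```

step_arm(motion=[[3, 0, 5.5, 0], [7, -0.5, 11, 0], [11, -1, 16, 0], [15, -1, 21, 0], [19, -2, 26, 0]])

```text
clock: 5.98
tcp_pos: [484.1, -153.5, 172.8]
tcp_rot: [[0.996, -0.093, -0.002], [-0.093, -0.996, -0.0], [-0.002, 0.0, -1.0]]
wrist_force: [0.3, 0.6, 2.1]
opening: 0.001
```

step_arm(motion=[[5, 0, 4.5, 0], [9, -0.5, 9, 0], [14, -1, 13, 0], [19, -1, 17, 0], [24, -2, 20, 0]])

```text
clock: 6.6
tcp_pos: [508.4, -155.3, 193.1]
tcp_rot: [[0.996, -0.093, -0.002], [-0.093, -0.996, 0.0], [-0.002, -0.0, -1.0]]
wrist_force: [0.5, -0.3, 2.1]
opening: 0.002
```

```bash
python3 - <<'E'
from h import *
s=robot.observe();print(s['tcp_pos'],s['wrist_force'],s['clock'])
f=robot.grab_frame('side')[100:370,120:450][:,:,::-1]
cv2.imwrite('pics/a3.png',cv2.convertScaleAbs(cv2.resize(f,None,fx=2,fy=2),alpha=1.7))
E
```

```text
[ 508.42734754 -155.33533885  193.08053547] [ 0.48967525 -0.28639459  2.07935477] 6.6
```

View pics/a3.png

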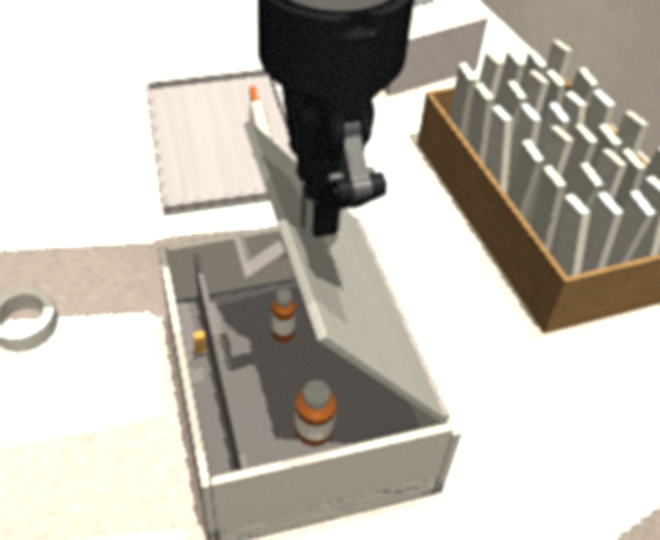

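The lid is about 0.95 rad open and still against the fingers. The wide vial is the nearer one (crop (315,415)) and the narrow one is at (284,318). Both stand upright. I'll continue.

step_arm(motion=[[5, -0.5, 2, 0], [10, -1, 5, 0], [15, -2, 8, 0], [21, -2.5, 10, 0], [27, -3, 12.5, 0]])

```text
clock: 7.28
tcp_pos: [536.8, -158.5, 206.1]
tcp_rot: [[0.996, -0.093, -0.0], [-0.093, -0.996, 0.0], [-0.0, -0.0, -1.0]]
wrist_force: [0.6, 0.2, -0.4]
opening: 0.0
```

step_arm(motion=[[6, -0.5, 2.5, 0], [12, -1, 4.5, 0], [18, -2, 6, 0], [24, -2.5, 7, 0], [30, -3, 8, 0]])

```text
clock: 7.9
tcp_pos: [567.0, -161.6, 214.0]
tcp_rot: [[0.996, -0.093, -0.0], [-0.093, -0.996, 0.0], [-0.0, 0.0, -1.0]]
wrist_force: [0.6, 0.7, -1.2]
opening: -0.0
```

step_arm(motion=[[6, -0.5, 0, 0], [12, -1, 0, 0], [18, -2, 0, 0], [25, -2.5, 0, 0], [32, -3, 0, 0]])

```text
clock: 8.52
tcp_pos: [599.3, -164.7, 213.8]
tcp_rot: [[0.996, -0.093, -0.001], [-0.093, -0.996, -0.0], [-0.001, 0.0, -1.0]]
wrist_force: [-0.3, 0.5, -0.2]
opening: 0.001
```

```bash
python3 - <<'E'
from h import *
s=robot.observe();print(s['tcp_pos'],s['wrist_force'],s['clock'],s['joints'])
f=robot.grab_frame('side')[100:370,120:450][:,:,::-1]
cv2.imwrite('pics/a4.png',cv2.convertScaleAbs(cv2.resize(f,None,fx=2,fy=2),alpha=1.7))
E
```

```text
[ 599.31586013 -164.7115049   213.8043334 ] [-0.33114855  0.46503312 -0.193334  ] 8.525 [ 0.42923969  0.4878593  -0.29291575  1.31673619  0.13914602  1.35778287
 -1.52441201]
```

View pics/a4.png

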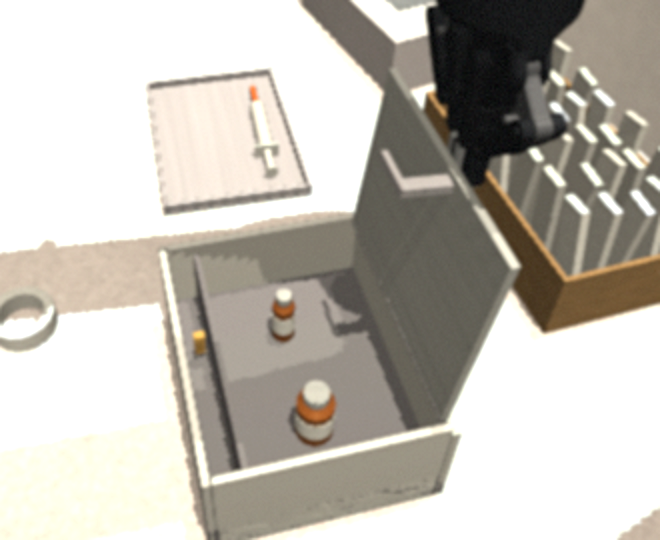

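The lid is past upright and rests on the fingers. I'll continue to the stop, then rise clear.

step_arm(motion=[[7, -0.5, 0, 0], [14, -1, 0, 0], [21, -2, 0, 0], [28, -2.5, 0, 0], [35, -3, 0, 0]])

```text
clock: 9.2
tcp_pos: [635.7, -167.7, 213.7]
tcp_rot: [[0.996, -0.092, 0.0], [-0.092, -0.996, 0.0], [0.0, -0.0, -1.0]]
wrist_force: [0.8, 0.2, 0.2]
opening: 0.0
```

step_arm(motion=[[6, 0, 0, 0], [14, 0, 5, 0], [20, 0, 30, 0], [20, 0, 65, 0], [10, 0, 90, 0]])

```text
clock: 9.82
tcp_pos: [646.7, -167.3, 305.4]
tcp_rot: [[0.996, -0.092, 0.002], [-0.092, -0.996, 0.0], [0.002, -0.0, -1.0]]
wrist_force: [-0.0, -0.4, -0.0]
opening: 0.001
```

```bash
python3 - <<'E'
from h import *
s=robot.observe();print(s['tcp_pos'],s['wrist_force'],s['clock'],s['joints'])
for n in ('side','top'):
    f=robot.grab_frame(n)[:,:,::-1];cv2.imwrite(f'pics/{n}5.png',f)
    for t in("lid","wide_vial","narrow_vial","tray"):
        print(n,t,[(np.round(d["point"],1).tolist(),round(d["confidence"],2)) for d in robot.look_for(t,n)][:3])
a=cv2.imread('pics/side5.png')[100:370,120:450];b=cv2.imread('pics/top5.png')[120:320,90:470]
cv2.imwrite('pics/s5c.png',cv2.convertScaleAbs(cv2.resize(a,None,fx=2,fy=2),alpha=1.7))
cv2.imwrite('pics/t5c.png',cv2.convertScaleAbs(cv2.resize(b,None,fx=2,fy=2),alpha=1.7))
E
```

```text
[ 646.71710707 -167.32234251  305.41345927] [-0.01206053 -0.3742182  -0.0360709 ] 9.825 [ 0.37214103  0.57090864 -0.28322665  0.96309252  0.15128106  1.62294426
 -1.52246712]
side lid [([590.6, -188.0, 176.4], 0.72)]
side wide_vial [([491.9, -204.2, 64.2], 0.77)]
side narrow_vial [([498.9, -119.8, 61.9], 0.49)]
side tray [([525.1, 162.0, 2.4], 0.74), ([494.3, -204.8, 63.8], 0.69)]
top lid [([597.8, -157.3, 179.5], 0.8)]
top wide_vial [([494.1, -193.3, 68.7], 0.82)]
top narrow_vial [([498.1, -104.1, 66.7], 0.56)]
top tray [([530.8, 170.4, 5.0], 0.89)]
```

View pics/s5c.png

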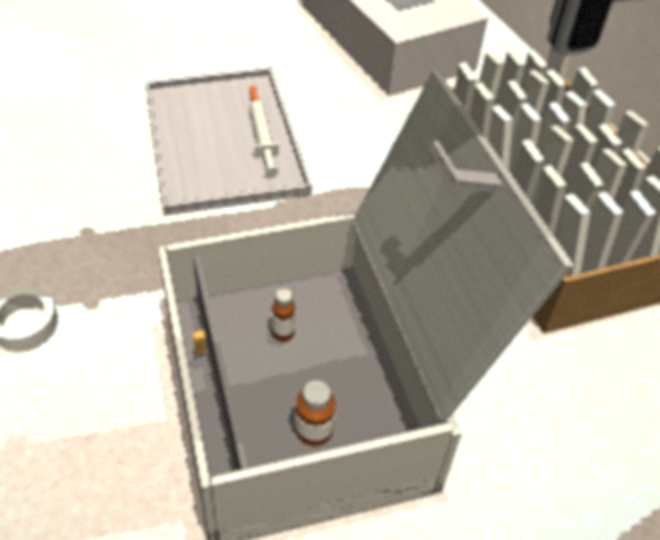

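View pics/t5c.png

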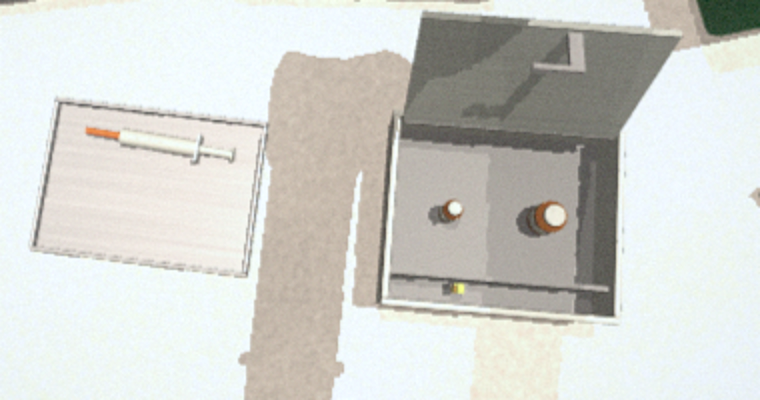

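The lid stays at its stop, with the robot well clear of it. Cap centres of the wide vial: side (278, 295.5) px, top (367.5, 228) px. I'll triangulate both vials.

```bash
python3 - <<'E'
from h import *
for nm,s,t,off in (('wide cap',(316,391),(555,216),0),('narrow cap',(284,296),(455,208),0)):
    S=(120+s[0]/2,100+s[1]/2);T=(90+t[0]/2,120+t[1]/2)
    print(nm,tri({'side':S,'top':T}).round(1),atz('side',S,80).round(1),atz('top',T,80).round(1))
cv=[]
for n,box in (('side',(300,200,300,110)),('top',0)):pass
a=cv2.imread('pics/side5.png')[280:330,255:305];b=cv2.imread('pics/top5.png')[205:255,340:390]
cv2.imwrite('pics/v5.png',cv2.convertScaleAbs(np.hstack([cv2.resize(x,(390,390),interpolation=cv2.INTER_CUBIC) for x in(a,b)]),alpha=1.7))
E
```

```text
wide cap [ 494.1 -199.8   81.1] [ 494.6 -199.2   80. ] [ 494.  -200.1   80. ]
narrow cap [ 502.4 -114.4   78.4] [ 501.9 -115.5   80. ] [ 502.2 -114.1   80. ]
```

View pics/v5.png

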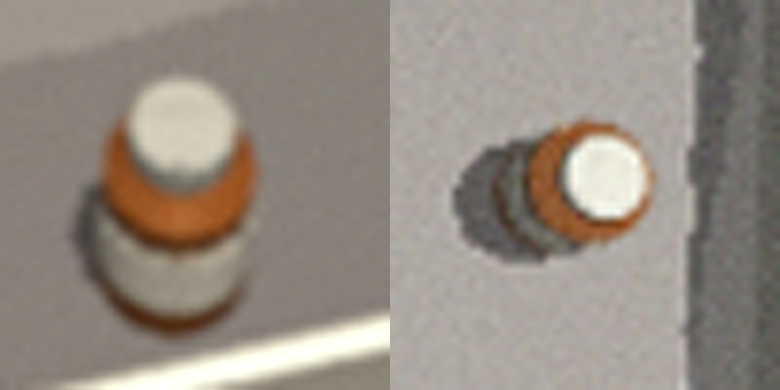

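Wide vial axis is about (494, -200) and its cap top is at z≈81, against 80 expected. I'll go over it with the jaws half open.

step_arm(motion=[[-45, -10, 0, 0], [-95, -20, 0, 0], [-140, -30, -10, 0], [-152.7, -32.7, -50, 0], [-152.7, -32.7, -105, 0]], grip=0.45)

```text
clock: 10.95
tcp_pos: [492.6, -201.9, 197.9]
tcp_rot: [[0.995, -0.095, 0.002], [-0.095, -0.995, -0.002], [0.002, 0.002, -1.0]]
wrist_force: [0.8, -0.4, -0.8]
opening: 0.552
```

step_arm(motion=[[0, 0, -30, 0], [0, 0, -60, 0], [0, 0, -82, 0], [0, 0, -90, 0], [0, 0, -90, 0]])

```text
clock: 11.58
tcp_pos: [492.5, -201.8, 107.7]
tcp_rot: [[0.995, -0.095, 0.001], [-0.095, -0.995, -0.002], [0.002, 0.002, -1.0]]
wrist_force: [1.2, -0.3, 0.4]
opening: 0.544
```

```bash
python3 - <<'E'
from h import *
s=robot.observe();print(s['tcp_pos'],s['wrist_force'],s['clock'],s['opening'])
f=robot.grab_frame('side')[150:370,180:400][:,:,::-1]
cv2.imwrite('pics/a6.png',cv2.convertScaleAbs(cv2.resize(f,None,fx=2.6,fy=2.6,interpolation=cv2.INTER_CUBIC),alpha=1.8))
E
```

```text
[ 492.4501743  -201.81605114  107.71267387] [ 1.21613392 -0.29174362  0.4317522 ] 11.575 0.5443614237189793
```

View pics/a6.png

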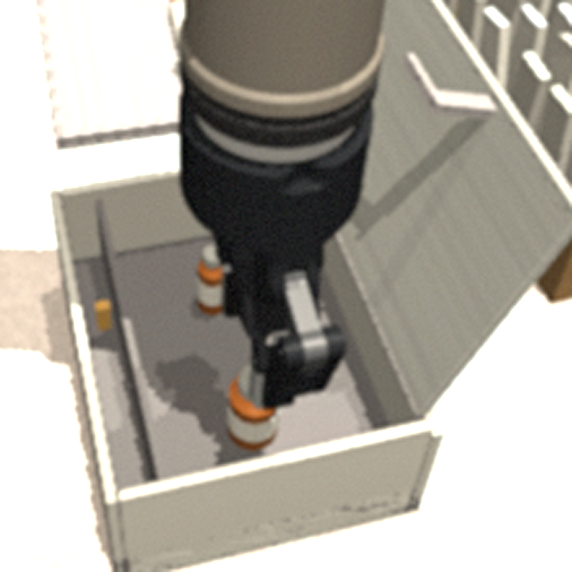

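The open fingers sit above the wide vial (crop (250,400)), aligned along the box's y. Now I'll descend around it.

step_arm(motion=[[1.5, 2, -12, 0], [1.5, 2, -28, 0], [1.5, 2, -42, 0], [1.5, 2, -50, 0], [1.5, 2, -50, 0]])

```text
clock: 12.25
tcp_pos: [493.9, -199.8, 57.5]
tcp_rot: [[0.996, -0.095, 0.001], [-0.095, -0.996, -0.002], [0.001, 0.002, -1.0]]
wrist_force: [-0.1, 0.3, -0.3]
opening: 0.549
```

step_arm(motion=[[0, 0, -7, 0], [0, 0, -14, 0], [0, 0, -20, 0], [0, 0, -21, 0], [0, 0, -21, 0]])

```text
clock: 12.88
tcp_pos: [495.0, -200.7, 46.9]
tcp_rot: [[0.995, -0.097, 0.004], [-0.096, -0.995, -0.008], [0.004, 0.007, -1.0]]
wrist_force: [-22.1, 11.0, 59.6]
opening: 0.548
```

```bash
python3 - <<'E'
from h import *
s=robot.observe();print(s['tcp_pos'],s['wrist_force'],s['clock'],s['opening'])
f=np.hstack([robot.grab_frame('side')[200:350,200:350],robot.grab_frame('top')[150:300,280:430]])[:,:,::-1]
cv2.imwrite('pics/a7.png',cv2.convertScaleAbs(cv2.resize(f,None,fx=2.6,fy=2.6,interpolation=cv2.INTER_CUBIC),alpha=1.8))
E
```

```text
[ 495.03362353 -200.74173432   46.86040387] [-22.10398715  10.97358045  59.57556647] 12.875 0.5484354219119913
```

View pics/a7.png

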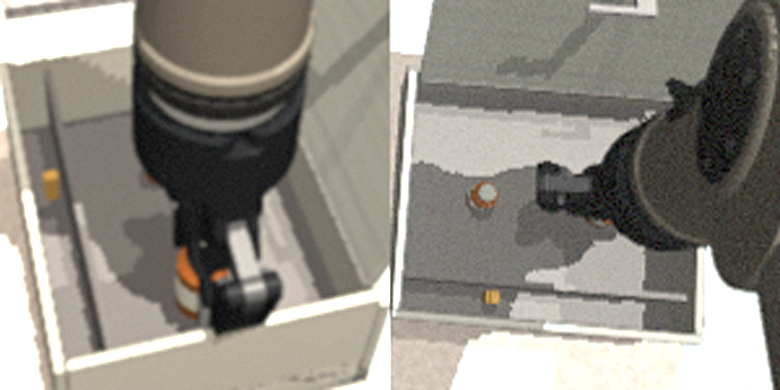

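I got an unexpected 60 N upward force at z=47. I'll read the moment to locate the contact, then back off before anything else.

```bash
python3 - <<'E'
from h import *
s=robot.observe();print(s['wrist_force'],s['ft_torque'],s['tau'],s['clock'],s['joints'])
E
```

```text
[-21.23460353  11.74572471  58.82703969] [-0.92445531  4.08448741 -1.08642312] [ -0.03612278 -11.15858585  -0.91780789 -12.45063275  -0.09574325
  -7.04570577   1.0643696 ] 12.975 [ 0.55019819  0.46939403 -0.26389751  1.79174286  0.15960415  0.89480315
 -1.45328403]
```

step_arm(motion=[[-1, 1, 5, 0], [-1, 1, 12, 0], [-1, 1, 12, 0]])

```text
clock: 13.35
tcp_pos: [494.1, -199.8, 58.6]
tcp_rot: [[0.995, -0.097, 0.004], [-0.097, -0.995, -0.007], [0.004, 0.007, -1.0]]
wrist_force: [-0.8, -0.4, 0.3]
opening: 0.545
```

```bash
python3 - <<'E'
from h import *
s=robot.observe();print(s['tcp_pos'],s['wrist_force'],s['ft_torque'],s['tau'],s['clock'],s['opening'])
f=np.hstack([robot.grab_frame('side')[200:350,200:350],robot.grab_frame('top')[150:300,280:430]])[:,:,::-1]
cv2.imwrite('pics/a8.png',cv2.convertScaleAbs(cv2.resize(f,None,fx=2.6,fy=2.6,interpolation=cv2.INTER_CUBIC),alpha=1.8))
E
```

```text
[ 494.10433003 -199.81845969   58.58265411] [-0.78138849 -0.38200376  0.27667639] [ 0.01460826 -0.02356222 -0.01444124] [-4.88047104e-02 -4.01568747e+01 -2.69692138e+00 -1.91567516e+01
  2.39958504e-02 -5.59449734e-03  6.09267488e-03] 13.35 0.5453107271845525
```

View pics/a8.png

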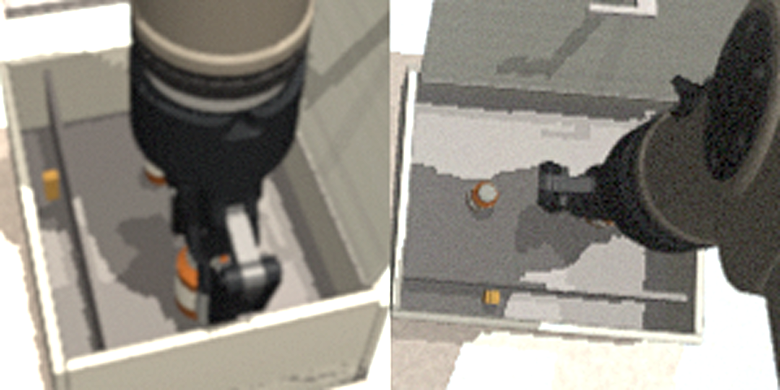

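The moment puts the contact about 46 mm to the -y side of the tool axis. That means the gripper's knuckle met the -y rim, not the vial. I'll rise and turn the jaws 90° so they close along the box's x, where there is room.

step_arm(motion=[[0, 0, 20, 0], [0, 0, 50, 0], [0, 0, 70, 0.15], [0, 0, 70, 0.33], [0, 0, 70, 0.5]], grip=0.52)

```text
clock: 14.08
tcp_pos: [492.9, -199.6, 126.6]
tcp_rot: [[0.918, 0.397, 0.003], [0.397, -0.918, -0.004], [0.001, 0.005, -1.0]]
wrist_force: [-0.3, -0.4, 0.1]
opening: 0.48
```

step_arm(motion=[[0, 0, 0, 0.18], [0, 0, 0, 0.36], [0, 0, 0, 0.54], [0, 0, 0, 0.72], [0, 0, 0, 0.9]])

```text
clock: 14.7
tcp_pos: [492.2, -199.3, 125.1]
tcp_rot: [[0.253, 0.967, 0.003], [0.967, -0.253, 0.001], [0.002, 0.002, -1.0]]
wrist_force: [-0.2, -0.2, 0.3]
opening: 0.479
```

```bash
python3 - <<'E'
from h import *
s=robot.observe();print(s['tcp_pos'],s['tcp_rot'],s['wrist_force'],s['clock'],s['opening'],s['joints'])
f=np.hstack([robot.grab_frame('side')[170:350,180:360],robot.grab_frame('top')[140:320,270:450]])[:,:,::-1]
cv2.imwrite('pics/a9.png',cv2.convertScaleAbs(cv2.resize(f,None,fx=2.2,fy=2.2,interpolation=cv2.INTER_CUBIC),alpha=1.8))
E
```

```text
[ 492.19002223 -199.34997818  125.14552638] [[ 0.2534714   0.9673386   0.00287774]
 [ 0.96734053 -0.25347622  0.00144944]
 [ 0.00213154  0.00241636 -0.99999481]] [-0.15878968 -0.17666277  0.28324613] 14.7 0.4792599305419651 [ 0.78177369  0.41378233 -0.56277568  1.70645668  0.24204365  1.08929115
 -0.11158583]
```

View pics/a9.png

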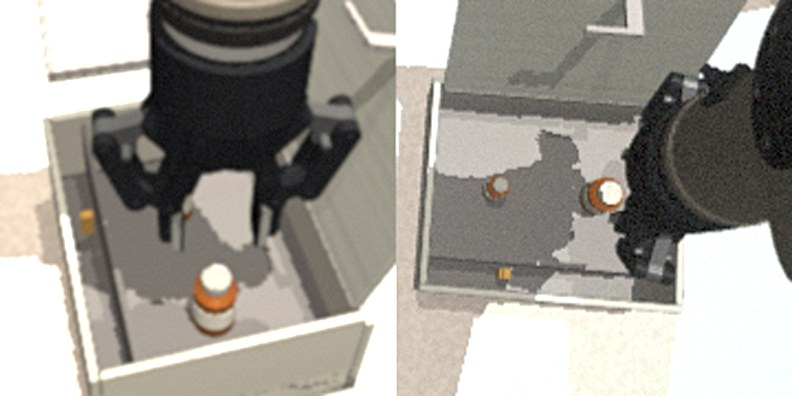

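With the jaws along x, the vial stands centred below (side crop (215,300)). The knuckles are wide, so before descending I'll measure the partition's height and position.

```bash
python3 - <<'E'
from h import *
a=cv2.imread('pics/side5.png')[215:345,200:260];b=cv2.imread('pics/top5.png')[245:285,270:410]
cv2.imwrite('pics/p5.png',cv2.convertScaleAbs(cv2.resize(a,None,fx=4.5,fy=4.5,interpolation=cv2.INTER_CUBIC),alpha=2))
cv2.imwrite('pics/p5t.png',cv2.convertScaleAbs(cv2.resize(b,None,fx=5,fy=5,interpolation=cv2.INTER_CUBIC),alpha=2))
print(tri({'side':(218.5,228.5),'top':(285.5,258)}))
# for hypothesised heights, partition line in each view -> line position relative to vial along e
e=np.array([.9955,-.0949,0]);V=np.array([494,-200,0])
for z in(50,60,70,75,80,85,90):
    A=[atz('side',p,z) for p in((218.5,228.5),(240,334))];B=[atz('top',p,z) for p in((285.5,258),(394,264.5))]
    print(z,[round((p-V)@e,1) for p in A],[round((p-V)@e,1) for p in B])
E
```

```text
[447.06591878 -57.35619313  81.92324009]
50 [np.float64(-54.9), np.float64(-59.1)] [np.float64(-62.1), np.float64(-57.9)]
60 [np.float64(-55.8), np.float64(-59.9)] [np.float64(-62.3), np.float64(-58.1)]
70 [np.float64(-56.7), np.float64(-60.7)] [np.float64(-62.5), np.float64(-58.4)]
75 [np.float64(-57.1), np.float64(-61.1)] [np.float64(-62.6), np.float64(-58.5)]
80 [np.float64(-57.6), np.float64(-61.5)] [np.float64(-62.7), np.float64(-58.7)]
85 [np.float64(-58.0), np.float64(-61.9)] [np.float64(-62.8), np.float64(-58.8)]
90 [np.float64(-58.5), np.float64(-62.3)] [np.float64(-62.9), np.float64(-58.9)]
```

View pics/p5.png

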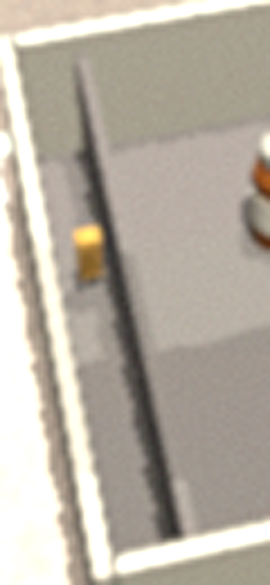

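View pics/p5t.png

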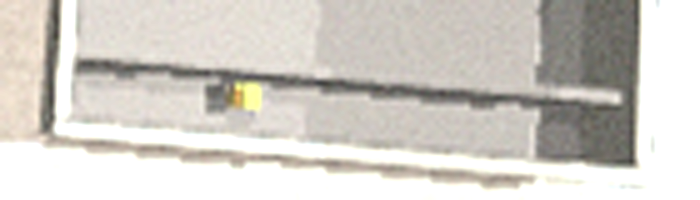

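The partition top is at about z=80, some 60 mm from the vial axis, and the hinge is 73 mm away. At TCP z≈41 the knuckles clear both. I'll descend step by step, watching the force.

step_arm(motion=[[2, -0.5, 0, 0.1], [2, -0.5, -15, 0.16], [2, -0.5, -35, 0.16], [2, -0.5, -52, 0.16], [2, -0.5, -55, 0.16]])

```text
clock: 15.42
tcp_pos: [492.9, -199.5, 68.4]
tcp_rot: [[0.104, 0.995, -0.001], [0.995, -0.104, 0.004], [0.004, -0.001, -1.0]]
wrist_force: [1.2, 0.1, 0.4]
opening: 0.478
```

step_arm(motion=[[0, 0, -6, 0], [0, 0, -12, 0], [0, 0, -18, 0], [0, 0, -18, 0]])

```text
clock: 15.92
tcp_pos: [492.5, -199.5, 50.0]
tcp_rot: [[0.104, 0.995, -0.001], [0.995, -0.104, 0.004], [0.004, -0.002, -1.0]]
wrist_force: [-1.2, 0.2, -0.9]
opening: 0.479
```

```bash
python3 - <<'E'
from h import *
s=robot.observe();print(s['tcp_pos'],s['tcp_rot'][1],s['wrist_force'],s['clock'],s['opening'])
f=np.hstack([robot.grab_frame('side')[170:350,180:360],robot.grab_frame('top')[140:320,270:450]])[:,:,::-1]
cv2.imwrite('pics/a10.png',cv2.convertScaleAbs(cv2.resize(f,None,fx=2.2,fy=2.2,interpolation=cv2.INTER_CUBIC),alpha=1.8))
E
```

```text
[ 492.52565554 -199.47198124   49.98877009] [ 0.99460008 -0.10370757  0.00392569] [-1.18483408  0.19221304 -0.91681941] 15.925 0.47924428765009786
```

View pics/a10.png

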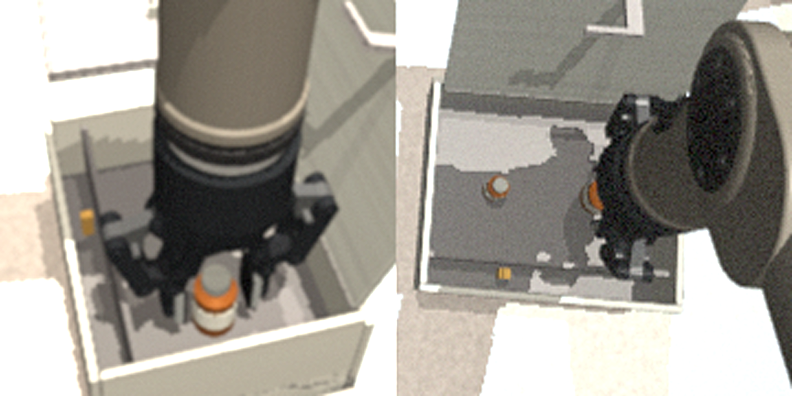

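The vial (side crop (215,300)) stands between the two fingertips and there is no contact force. I'll go 9 mm further, then close.

step_arm(motion=[[1, 0, -4, 0], [1, 0, -8, 0], [1, 0, -9, 0]])

```text
clock: 16.4
tcp_pos: [493.7, -199.5, 41.1]
tcp_rot: [[0.104, 0.995, -0.001], [0.995, -0.104, 0.004], [0.004, -0.002, -1.0]]
wrist_force: [-0.1, -0.0, 0.3]
opening: 0.483
```

```bash
python3 - <<'E'
from h import *
s=robot.observe();print(s['tcp_pos'],s['wrist_force'],s['clock'],s['opening'])
E
```

```text
[ 493.68951007 -199.4840951    41.06434663] [-0.11371648 -0.04230632  0.34316611] 16.4 0.48267699943923076
```

step_arm(motion=[[0, 0, -2, 0], [0, 0, -2, 0], [0, 0, -2, 0], [0, 0, -2, 0], [0, 0, -2, 0]], grip=1, squeeze=40)

```text
clock: 17.02
tcp_pos: [493.9, -199.5, 39.7]
tcp_rot: [[0.104, 0.995, -0.001], [0.995, -0.104, 0.003], [0.003, -0.001, -1.0]]
wrist_force: [-1.5, 0.6, 5.5]
opening: 0.309
```

step_arm(motion=[[0, 0, 0, 0], [0, 0, 2, 0], [0, 0, 6, 0], [0, 0, 10, 0], [0, 0, 10, 0]])

```text
clock: 17.65
tcp_pos: [494.3, -199.6, 50.1]
tcp_rot: [[0.104, 0.995, 0.0], [0.995, -0.104, 0.003], [0.003, -0.0, -1.0]]
wrist_force: [0.9, 0.3, -0.7]
opening: 0.308
```

```bash
python3 - <<'E'
from h import *
s=robot.observe();print(s['tcp_pos'],s['wrist_force'],s['clock'],s['opening'])
f=np.hstack([robot.grab_frame('side')[170:350,180:360],robot.grab_frame('top')[140:320,270:450]])[:,:,::-1]
cv2.imwrite('pics/a11.png',cv2.convertScaleAbs(cv2.resize(f,None,fx=2.2,fy=2.2,interpolation=cv2.INTER_CUBIC),alpha=1.8))
E
```

```text
[ 494.27589822 -199.64852442   50.08215954] [ 0.86350936  0.26415046 -0.68348916] 17.65 0.30806348832298236
```

View pics/a11.png

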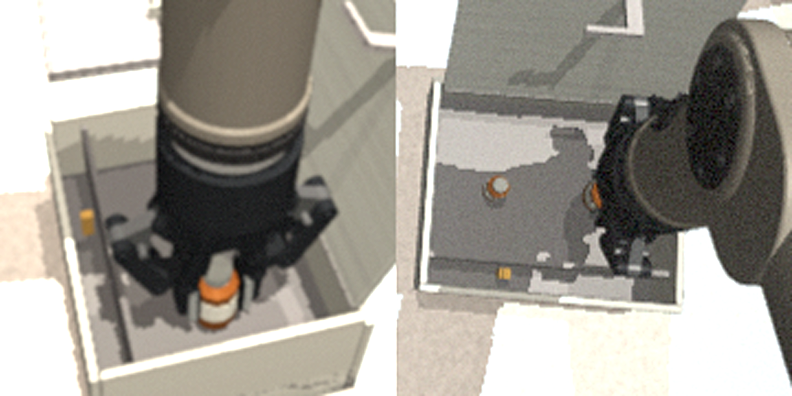

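The wide vial is lifted between the pads (opening 0.31 ≈ 27 mm) and the narrow one still stands. I'll raise it and carry it over to the tray.

step_arm(motion=[[0, 0, 20, 0], [0, 0, 50, 0], [0, 0, 80, 0], [0, 0, 110, 0], [0, 0, 125, 0]])

```text
clock: 18.38
tcp_pos: [494.7, -199.7, 176.3]
tcp_rot: [[0.104, 0.995, 0.002], [0.995, -0.104, 0.002], [0.003, 0.001, -1.0]]
wrist_force: [0.5, -0.1, -0.7]
opening: 0.309
```

step_arm(motion=[[0, 25, 0, 0], [2, 65, 0, 0], [5, 110, 0, 0], [8, 155, 0, 0], [10, 200, 0, 0]])

```text
clock: 19.0
tcp_pos: [504.2, 1.6, 175.6]
tcp_rot: [[0.104, 0.995, 0.001], [0.995, -0.104, 0.002], [0.002, 0.0, -1.0]]
wrist_force: [0.8, 0.2, -0.6]
opening: 0.312
```

step_arm(motion=[[2, 45, 0, 0], [4, 90, 0, 0], [6, 135, 0, 0], [8, 160, -10, 0], [8, 170, -30, 0]])

```text
clock: 19.62
tcp_pos: [512.0, 174.5, 145.4]
tcp_rot: [[0.1, 0.995, 0.001], [0.995, -0.1, 0.004], [0.004, 0.001, -1.0]]
wrist_force: [-0.6, -0.3, -0.9]
opening: 0.314
```

```bash
python3 - <<'E'
from h import *
s=robot.observe();print(s['tcp_pos'],s['wrist_force'],s['clock'],s['opening'],s['joints'])
for n in('side','top'):
    f=robot.grab_frame(n)[:,:,::-1];cv2.imwrite(f'pics/{n}12.png',f)
a=cv2.imread('pics/side12.png')[60:280,150:350];b=cv2.imread('pics/top12.png')[140:280,70:270]
cv2.imwrite('pics/a12.png',cv2.convertScaleAbs(np.hstack([cv2.resize(x,(400,400)) for x in (a,b)]),alpha=1.8))
E
```

```text
[511.96390815 174.48594016 145.4163484 ] [-0.63325806 -0.33761225 -0.89086513] 19.625 0.31362610297882626 [ 0.17550882  0.44898895 -0.72477115  1.65007782  0.31587003  1.16095745
 -0.72695811]
```

View pics/a12.png

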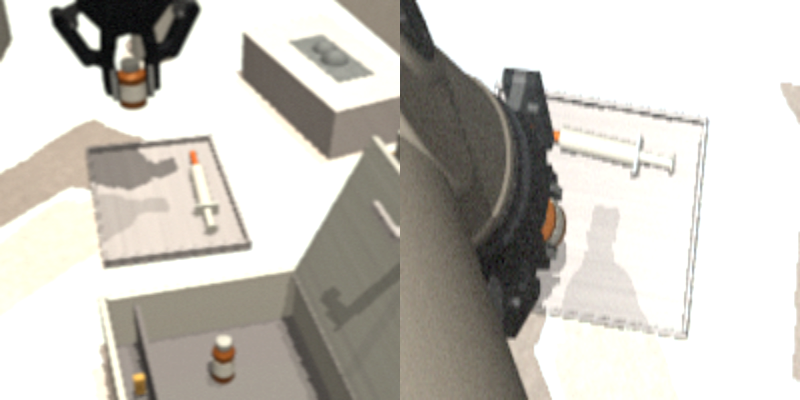

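The vial hangs upright over the tray and the narrow vial stands in the box. I'll lower it.

step_arm(motion=[[0, -4, -30, 0], [0, -4, -65, 0], [0, -4, -95, 0], [0, -4, -115, 0], [0, -4, -120, 0]])

```text
clock: 20.35
tcp_pos: [508.8, 166.8, 21.7]
tcp_rot: [[0.102, 0.995, -0.008], [0.995, -0.102, -0.0], [-0.001, -0.008, -1.0]]
wrist_force: [-0.3, -1.4, -1.2]
opening: 0.312
```

step_arm(motion=[[0, 0, -3, 0], [0, 0, -6, 0], [0, 0, -8, 0], [0, 0, -9, 0], [0, 0, -10, 0]])

```text
clock: 20.98
tcp_pos: [509.2, 166.8, 13.6]
tcp_rot: [[0.102, 0.995, -0.007], [0.995, -0.102, -0.001], [-0.002, -0.007, -1.0]]
wrist_force: [-5.6, -2.8, 14.7]
opening: 0.314
```

```bash
python3 - <<'E'
from h import *
s=robot.observe();print(s['tcp_pos'],s['wrist_force'],s['clock'],s['opening'])
a=robot.grab_frame('side')[60:220,150:350][:,:,::-1]
cv2.imwrite('pics/a13.png',cv2.convertScaleAbs(cv2.resize(a,None,fx=3,fy=3,interpolation=cv2.INTER_CUBIC),alpha=1.8))
E
```

```text
[509.20501337 166.82277457  13.62767616] [-5.55361906 -2.80953429 14.68100671] 20.975 0.31426757737949296
```

View pics/a13.png

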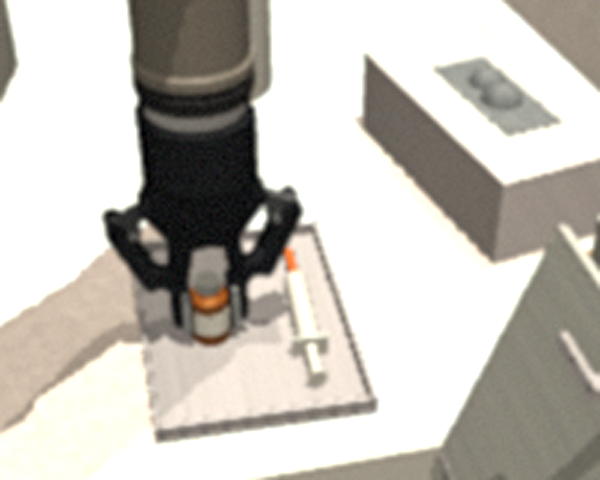

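The vial is on the tray floor (contact at z=13.6 as predicted, 15 N). I'll relax the push, then open.

step_arm(motion=[[0, 0, 0.5, 0], [0, 0, 0.5, 0], [0, 0, 0.5, 0]])

```text
clock: 21.4
tcp_pos: [509.1, 166.8, 13.9]
tcp_rot: [[0.102, 0.995, -0.008], [0.995, -0.102, -0.001], [-0.002, -0.007, -1.0]]
wrist_force: [0.1, -0.2, -0.8]
opening: 0.31
```

step_arm(motion=[[0, 0, 0, 0], [0, 0, 0, 0], [0, 0, 0, 0], [0, 0, 0, 0]], grip=0.5)

```text
clock: 21.9
tcp_pos: [509.1, 166.8, 13.9]
tcp_rot: [[0.102, 0.995, -0.008], [0.995, -0.102, -0.001], [-0.002, -0.007, -1.0]]
wrist_force: [-1.0, -0.7, 0.2]
opening: 0.498
```

step_arm(motion=[[0, 0, 6, 0], [0, 0, 20, 0], [0, 0, 45, 0], [0, 0, 75, 0], [0, 0, 110, 0]])

```text
clock: 22.52
tcp_pos: [509.0, 166.8, 125.7]
tcp_rot: [[0.102, 0.995, -0.007], [0.995, -0.102, -0.001], [-0.002, -0.007, -1.0]]
wrist_force: [0.6, 0.7, -0.0]
opening: 0.498
```

```bash
python3 - <<'E'
from h import *
s=robot.observe();print(s['tcp_pos'],s['wrist_force'],s['clock'],s['opening'])
a=robot.grab_frame('side')[60:370,150:450][:,:,::-1]
cv2.imwrite('pics/a14.png',cv2.convertScaleAbs(cv2.resize(a,None,fx=1.9,fy=1.9,interpolation=cv2.INTER_CUBIC),alpha=1.8))
E
```

```text
[508.96187498 166.82916883 125.68488906] [ 0.63255538  0.6645618  -0.0444606 ] 22.525 0.4981021127249334
```

View pics/a14.png

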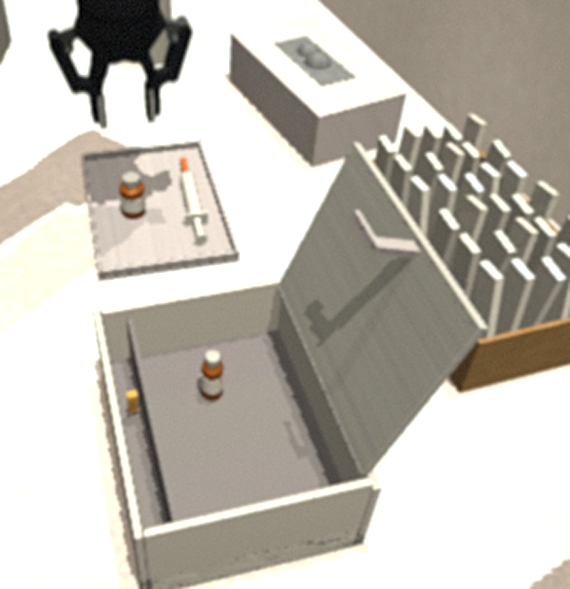

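The wide vial stands upright in the tray (crop (132,195)), the narrow vial stands in the box (212,378), and the lid is wide open. The gripper is clear of everything, so I'll do one position check and hand in.

```bash
python3 - <<'E'
from h import *
for n in('side','top'):
    f=robot.grab_frame(n)
    for t in("wide_vial","narrow_vial","lid"):
        print(n,t,[(np.round(d["point"],1).tolist(),round(d["confidence"],2)) for d in robot.look_for(t,n)][:2])
print('TCP', robot.observe()['wrist_force'],robot.observe()['clock'])
print(robot.sign_off())
E
```

```text
side wide_vial [([511.8, 160.3, 31.1], 0.59)]
side narrow_vial [([500.5, -117.4, 60.1], 0.6)]
side lid [([593.7, -186.9, 174.3], 0.87)]
top wide_vial [([593.2, -161.0, 181.7], 0.7), ([507.1, 163.0, 44.6], 0.67)]
top narrow_vial []
top lid [([596.5, -156.0, 178.1], 0.83)]
TCP [-0.37200347 -0.82985535 -0.63365547] 22.975
the job is handed in; nothing more can be done
None
```

The job is handed in at about 23 s, and the final checks put everything where the task asks, but one hard contact along the way may count against the run. I pressed the lid to its stop until the latch clicked, then eased it open with the fingertips on its upper face until it stood past upright at its stop. The wide vial is upright in the tray's free half, and I retreated before handing in.

**Last checks:**
- **Lid:** it shows wide open in the side picture, and both views place it at x≈595, z≈176 mm.
- **Wide vial:** it stands upright at about (510, 165) mm. It touched down with the tool at 13.6 mm, as expected for the 4 mm tray floor.
- **Narrow vial:** it still stands in the box in the side view.
- **Robot:** it was touching nothing, with a wrist force of about 1 N.

**What disagreed or went wrong:**
- **Hard contact:** on the first descent to the vial, with the jaws along y, a gripper knuckle landed on the box's -y rim and the wrist read about 60 N. I backed off at once and repeated the grasp with the jaws along x, without further contact. If that knuckle counts as the gripper's body, the 40 N limit was passed.
- **Detector misses:** in the last top view the network missed the narrow vial, probably because the arm was in the way. It also ranked a false "wide vial" on the lid slightly above the true one.
- **Lid speed:** I never measured it directly, but the fingers moved at an average of about 0.4 rad/s while the lid followed them.

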